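Set the stop and hold a tube in the V-jig

TASK

Set up the tube jig for a cut: first push the taller of the two stop plates fully home, upright, in the slot at the end of the jig. Then lay the steel tube in the two V-saddles with its end up against that plate, and press it down with about 10 N so that it bears on both faces of the V, without forcing it. Finish while still holding the tube pressed down there with the fingers; leave the short plate, the loupe and the steel block where they are.

Things in the scene. Friction and masses are not known exactly. Their poses are not given: they have to be found in the camera images.
- tube_jig: Fixed metal jig on the bench. Origin on the bench below the middle of the V; x across, y along the tube. Base 70 mm (x) by 137 mm (y -53 to +84), 12 mm high. Two V-saddles, 36 mm wide (x), 28 long, centred at y = -36 and +36 mm, lips 48 mm above the bench; the 44 mm between them are free for fingers. Stop block with a slot at the -y end: 70 mm (x) by 22 mm (y), 34 mm high, centred at y = -64 mm.
- slot_mouth (a point): Centre of the slot's mouth in the stop block (jig x 0, y -64 mm, 34 mm above the bench); axes as the jig's. Vertical slot 46 mm long (jig x), 9.6 mm wide (jig y), 28 mm deep (floor 6 mm above the bench); its top 6 mm flare out by 3 mm on each side. The next saddle ends 10 mm from the inserted plate's face, so hold the plate by its upper part.
- v_seat (a point): Where the middle of the tube's axis lies when the tube is seated with its end touching the inserted tall plate (jig x 0, y 0, 46 mm above the bench; the plate's play shifts the touching point up to 2 mm in y). Axes as the jig's; the stop is on the -y side.
- v_left: The 45 degree steel faces of the V on the jig's -x side, one on each saddle: rigid, polished and slippery (friction about 0.15). Origin and axes those of the jig.
- v_right: The 45 degree steel faces of the V on the jig's +x side: rigid, polished and slippery. Origin and axes those of the jig. Both sides would meet in a line 36.8 mm above the bench.
- plate_rack: Fixed wooden rack, 85 mm (x) by 62 mm (y), 26 mm high, with two slots 45 mm apart along x; each slot holds one plate upright, its foot 8 mm above the bench. Which plate is in which slot varies. Origin: centre of the underside.
- tall_plate: The stop plate to use: loose flat metal plate, 8 mm thick (its x), 44 mm wide (its y), 72 mm high (its z), 70 g, a small dark dot near its top. Starts upright in the rack. Origin: centre of its lower edge face. The same either way round.
- short_plate: A stop plate like the other but only 48 mm high; too low, leave it in the rack. Same axes and origin.
- tube: Loose short steel tube, 13 mm outer diameter, 120 mm long, 50 to 100 g, lying on the bench on the robot's left of the jig, along its own y. Origin on its underside as it starts, halfway along.
- tube_center (a point): Middle of the tube's axis (60 mm from either end, 6.5 mm above the bench at the start); y along the tube.
- loupe: Bystander: small folding loupe, black barrel 25 mm wide and 21 mm high with a flat metal cover, 50 mm long. Leave it alone.
- steel_block: Bystander: dark steel bench block 38x44x22 mm. Leave it alone.

How it is judged:
On the way, in this order (a step that is already met when the one before it is completed fails the run):
1. the tall plate is fully home in the jig's slot, while the tube is not yet in the jig (horizontal distance between tall_plate and slot_mouth below 0.0035 m and z of tall_plate in the frame of tube_jig below 0.009 m and angle between tall_plate's own z axis and vertical below 0.12 rad and distance between tube_center and v_seat above 0.08 m), for 0.2 s.
2. the tube lies in both V-saddles with its end against the plate (x of tube_center in the frame of v_seat between -0.002 and 0.002 m and z of tube_center in the frame of v_seat between -0.002 and 0.0015 m and y of tube_center in the frame of v_seat between -0.004 and 0.0035 m and angle between the y axis of tube and the y axis of tube_jig, either way round below 0.035 rad), for 0.2 s.
At the end, for the whole second after the job is handed in: Tall plate upright in the slot, foot within 3 mm of its floor. Tube in both saddles: middle within 2 mm of the seat across and in height, end within 3.5 mm of the plate, along the V to 0.035 rad, fingers on it, more than 2.5 N on each side of the V (all of step 2 and horizontal distance between tall_plate and slot_mouth below 0.0035 m and z of tall_plate in the frame of tube_jig below 0.009 m and angle between tall_plate's own z axis and vertical below 0.12 rad and contact force between tube and v_left above 2.5 N and contact force between tube and v_right above 2.5 N and contact force between the fingers and tube above 1 N); the arm keeps its last pose, push and grip.
It fails at once if the tube is forced into the V (more than 45 N on one side) (contact force between tube and v_left above 45 N or contact force between tube and v_right above 45 N).
It fails at once if the short plate, the loupe or the steel block is moved by more than 15 mm (distance of any of short_plate, loupe, steel_block from where it was at the start of the episode above 0.015 m).
It also fails if it takes over 67 s, if anything falls off the work surface, if the arm or the gripper's body presses on something with over 40 N, if the wrist force passes 120 N, or if a joint passes its speed limit or range.

ROBOT

A 7-joint arm with a two-finger parallel gripper is mounted at the origin on a cart in front of the work surface, level with it; the furniture and walls round the work are solid. World frame = base frame: x ahead of the robot, y to its left, z up, the work surface at z = 0. Lengths are in m, angles in rad, forces in N, time in s.
With the tool pointing down it reaches from about 0.4 to 0.85 m from the base axis. Payload 4.5 kg.
Tool frame: the origin (TCP) lies between the finger pads; the fingertips stand 17 mm ahead of it and the grasp point (between the pads) lies 2 mm behind it; z points along the fingers, y is the line along which they close (so a half turn about z gives the same grasp; the last joint's range is limited). The gripper opens to 85 mm and grips with 20 to 120 N. Pads are 22 mm wide; open, the fingers measure 114 mm over their backs; the gripper's body (76 mm by 85 mm) begins 54 mm behind the grasp point. The pads swing forward as they close: fully open they stand 13 mm farther back than shut.
Start: joints at [-1.309, 0.689, -0.195, 1.565, 0.157, 0.902, -0.215], TCP at [0.141, 0.609, 0.248] pointing down, gripper open.
Joint ranges: [-3.01, 3.01], [-0.46, 2.08], [-1.47, 1.51], [0.13, 2.56], [-1, 4.14], [0.04, 2.09], [-2.66, 2.66]. Speed limits (rad/s): [2.57, 2.57, 3.14, 3.14, 3.14, 3.14, 3.14].

INTERFACE

Orientations are given as a unit quaternion [w, x, y, z].
In Python, from workcell import manip gives the robot as it stands.
- The arm moves only by the shell command python3 -m jog 'ROWS' [OPENING] [FORCE]. ROWS is JSON, a list of rows, each a list of 6 numbers: the shift along the world's x, y, z in m, then the turn, a rotation vector about the world's x, y, z in rad. In form: [[x, y, z, rx, ry, rz], ...]. A call has 1 to 8 rows; each row shifts and turns the commanded pose from where the row before left it; what a row does not reach is not made up. A row lasts 1/10 s, in which the tool goes at most 50 mm and 8.59 degrees, less where a joint would pass 70% of its speed; a pose out of reach is approached as far as the arm can. A call is refused whole if a number of a shift passes 0.05 or a number of a turn 0.15, either way. A call with a gripper value outside its range is refused whole. OPENING is the finger opening in m, from 0 to 0.0854, set as the call begins (- or left out, the last holds). The fingers move at their own pace and stop on an object; FORCE is the grip in N (left out, the last holds). Time passes only in rows, so rows that do not move let the fingers close. It gives the time, the measured TCP pose, the force, the opening and the grip force at its end, in the units of the state.
- manip.get_state(): the state, without advancing time (a new reading comes with each control period).
- manip.capture(name): name is "scene" or "top" or "wrist"; returns a dict with "pixels" (480x640x3 uint8, blue, green, red), "intrinsics" (3x3 intrinsics, pixels), "k1" (the pictures are not rectified: a ray, as slopes to the right and down, at radius r is drawn at 1 + k1 r^2 times it, then the intrinsics apply), "world_to_cam" (4x4, takes a point from world to camera coordinates). Camera axes: x right, y down, z forward; pixel columns grow to the right and rows downward; lengths in m; the calibration is good to about 2 mm. A picture is of the moment at which its call begins. There is no depth.
- manip.sign_off(): hands the job in; it is judged then, once.
Trained networks look in a picture, given as the dict that the camera call returned (one of the last four; its "shot" number tells which), for a name from the list of things; names that differ only in an ending like _2 or _b are one class to them, and where a whole thing is asked for, a point or a joint stands for the part that bears it (a point fixed in the world has none). Each returns a list of dicts, best first, with "score" (0 to 1); they miss things now and then, are a little off and sometimes report something else, mostly with a low value. They report only what shows in the picture. A call takes as long as a camera call.
- manip.cut_out(label, picture): "pixels" (480x640 bool, what is visible of it) and "extent" ([left, top, right, bottom] in pixels, round what is visible of it).
- manip.pinpoint(label, picture): "point" ([column, row] in pixels: a listed point, or the origin of a listed thing).
The state is a dict: "clock": time; "joints": joint angles; "joint_vel": joint speeds; "tau": joint torques, N m; "position": TCP position; "orientation": TCP orientation; "force": force on the tool from outside, world axes, zero at the start; "moment": the same for the moment, N m; "opening": finger opening in m; "gripper_force": force on a finger pad.
Only numpy, scipy, OpenCV 4.12 (cv2) and the standard library are available. Lean on these libraries where they do the work, as an engineer would, in place of code of your own. Each camera call takes 0.05 s, during which the arm holds its last target. There are 200 camera calls.

## Working session

There is one attempt and no reset: what is moved stays moved. The work goes in short steps, Python scripts to look and compute and a shell command to move; the robot and the scene stay as the last step left them, time stands still between calls to the robot, and variables do not carry over. Pictures are saved under pics/ and viewed, at most 10 in all, crops included, and the job is handed in when it is done.

```bash
mkdir -p pics; cat > h.py <<'E'
import numpy as np, cv2
from workcell import manip
def ray(pic,uv):
    K=np.array(pic["intrinsics"]);d=np.array([(uv[0]-K[0,2])/K[0,0],(uv[1]-K[1,2])/K[1,1]])
    u=d.copy()
    for _ in range(20): u=d/(1+pic["k1"]*(u@u))
    T=np.array(pic["world_to_cam"]);R=T[:3,:3]
    return -R.T@T[:3,3], R.T@np.array([u[0],u[1],1])
def at(pic,uv,z):
    o,r=ray(pic,uv); return o+r*(z-o[2])/r[2]
def proj(pic,P):
    T=np.array(pic["world_to_cam"]);c=T[:3,:3]@np.array(P)+T[:3,3];u=c[:2]/c[2];u=u*(1+pic["k1"]*(u@u))
    K=np.array(pic["intrinsics"]);return np.array([K[0,0]*u[0]+K[0,2],K[1,1]*u[1]+K[1,2]])
def save(pic,n): cv2.imwrite(f"pics/{n}.png",pic["pixels"])
E
python3 - <<'E'
from h import *
H=dict(tube_jig=0,slot_mouth=.034,v_seat=.046,plate_rack=0,tall_plate=.008,short_plate=.008,tube=0,tube_center=.0065,loupe=0,steel_block=0)
for c in("scene","top"):
    p=manip.capture(c);save(p,c+"0");print(c,np.round(ray(p,(320,240))[0],3))
    for l,z in H.items():
        for r in manip.pinpoint(l,p)[:2]: print(l,round(r["score"],2),np.round(r["point"]),np.round(at(p,r["point"],z),4))
    for l in("tube","tall_plate","short_plate"):
        for r in manip.cut_out(l,p)[:1]: print(l,round(r["score"],2),np.round(r["extent"]))
s=manip.get_state();print(s["clock"],s["position"],s["orientation"],s["force"],s["opening"])
E
```

```text
scene [-0.355 -0.598  0.558]
tube_jig 0.82 [338. 273.] [ 0.4481 -0.2017  0.    ]
slot_mouth 0.58 [371. 264.] [ 0.4552 -0.2612  0.034 ]
v_seat 0.92 [342. 252.] [ 0.4491 -0.2082  0.046 ]
plate_rack 0.77 [458. 280.] [ 0.5316 -0.397   0.    ]
tall_plate 0.98 [455. 285.] [ 0.5003 -0.3997  0.008 ]
short_plate 0.47 [457. 270.] [ 0.5497 -0.3887  0.008 ]
tube 0.56 [202. 244.] [0.4123 0.076  0.    ]
tube 0.43 [402. 317.] [ 0.3813 -0.3515  0.    ]
tube_center 0.7 [204. 241.] [0.4161 0.0732 0.0065]
loupe 0.84 [403. 323.] [ 0.3669 -0.3587  0.    ]
loupe 0.63 [203. 242.] [0.4187 0.0794 0.    ]
steel_block 0.58 [348. 316.] [ 0.3418 -0.2748  0.    ]
tube 0.67 [191. 230. 216. 257.]
tall_plate 0.76 [443. 245. 473. 280.]
short_plate 0.48 [470. 250. 474. 267.]
top [ 0.296 -0.143  0.941]
tube_jig 0.71 [341. 240.] [ 0.4569 -0.2006  0.    ]
tube_jig 0.4 [342. 240.] [ 0.4567 -0.2023  0.    ]
slot_mouth 0.93 [376. 234.] [ 0.4602 -0.2631  0.034 ]
slot_mouth 0.2 [439. 187.] [ 0.5455 -0.3818  0.034 ]
v_seat 0.61 [343. 234.] [ 0.4591 -0.2016  0.046 ]
plate_rack 0.56 [439. 200.] [ 0.5295 -0.3892  0.    ]
tall_plate 0.63 [443. 214.] [ 0.5017 -0.3943  0.008 ]
short_plate 0.65 [437. 188.] [ 0.551  -0.3851  0.008 ]
tube 0.71 [189. 264.] [0.4165 0.0831 0.    ]
tube_center 0.88 [192. 257.] [0.4277 0.0758 0.0065]
loupe 0.67 [422. 279.] [ 0.3807 -0.3486  0.    ]
loupe 0.61 [380. 302.] [ 0.3386 -0.2684  0.    ]
steel_block 0.65 [382. 304.] [ 0.3356 -0.2721  0.    ]
tube 0.69 [164. 246. 221. 283.]
tall_plate 0.72 [434. 199. 464. 211.]
short_plate 0.69 [427. 178. 455. 192.]
1.4 [0.14111673 0.60888231 0.24830993] [-1.00403927e-05  1.13633811e-01  9.93522700e-01  3.06677323e-05] [-0.84020045 -0.21004305  0.34679172] 0.08554421931366203
```

```bash
python3 - <<'E'
import cv2
a=cv2.imread("pics/top0.png")[150:330,150:490];b=cv2.imread("pics/scene0.png")[200:360,170:510]
cv2.imwrite("pics/a.png",cv2.resize(a,None,fx=2.35,fy=2.35,interpolation=2))
E
```

```text
(no output)
```

View pics/a.png

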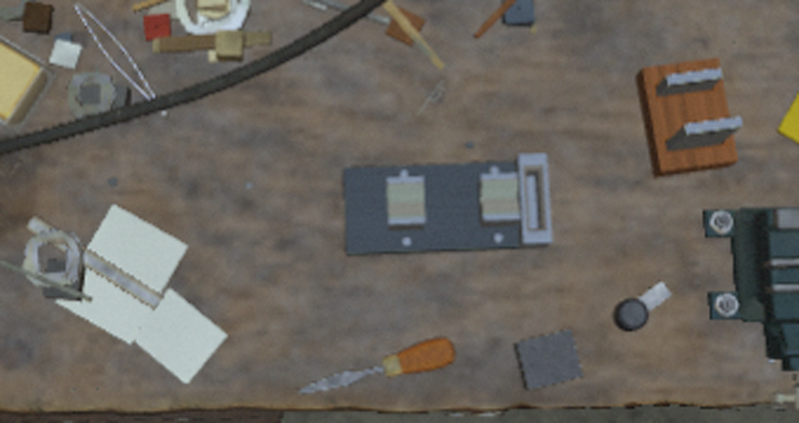

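Top view: the jig is centred near (342,237) in the full image with its stop to the right (-y). The rack is at (440,200), with the tall plate nearer the robot. The tube lies along (165,246)–(220,280) over papers, with a ring-shaped part next to it at (172,262). I'll look closer with the wrist camera.

```bash
R='[[0.019,-0.035,0,0,0,0],[0.019,-0.035,0,0,0,0],[0.019,-0.035,0,0,0,0],[0.019,-0.035,0,0,0,0],[0.019,-0.035,0,0,0,0],[0.019,-0.035,0,0,0,0],[0.019,-0.035,0,0,0,0]]'; python3 -m jog '[[0.019,-0.035,0,0,0,0],[0.019,-0.035,0,0,0,0],[0.019,-0.035,0,0,0,0],[0.019,-0.035,0,0,0,0],[0.019,-0.035,0,0,0,0],[0.019,-0.035,0,0,0,0],[0.019,-0.035,0,0,0,0]]'
python3 -m jog '[[0.019,-0.035,0,0,0,0],[0.019,-0.035,0,0,0,0],[0.019,-0.035,0,0,0,0],[0.019,-0.035,0,0,0,0],[0.019,-0.035,0,0,0,0],[0.019,-0.035,0,0,0,0],[0,0,0,0,0,0]]'
python3 - <<'E'
from h import *
p=manip.capture("wrist");save(p,"w1");print(np.round(ray(p,(320,240)),3), np.round(proj(p,(.4277,.0758,.0065))))
for l,z in (("tube_center",.0065),("tube",0)):
    for r in manip.pinpoint(l,p)[:2]: print(l,round(r["score"],2),np.round(r["point"]),np.round(at(p,r["point"],z),4))
for r in manip.cut_out("tube",p)[:2]: print(r["score"],r["extent"])
s=manip.get_state();print(s["clock"],s["position"],s["joints"])
E
```

```text
clock: 2.1
position: [0.2748, 0.3626, 0.2485]
orientation: [0.0, 0.114, 0.994, 0.0]
force: [-0.1, 0.1, -0.9]
opening: 0.0853
gripper_force: 0.0
clock: 2.8
position: [0.3904, 0.1482, 0.2483]
orientation: [0.001, 0.119, 0.993, -0.001]
force: [-0.7, 0.2, -0.3]
opening: 0.0852
gripper_force: 0.0
[[ 0.324  0.166  0.373]
 [ 0.264 -0.074 -0.962]] [265. 256.]
tube_center 0.79 [268. 245.] [0.4174 0.0824 0.0065]
0.67 [214.4, 221.5, 322.8, 268.8]
3.0 [0.38785064 0.1550126  0.24846986] [-0.30556553  0.43696434 -0.26695461  2.15337138  0.20580248  0.57388858
  0.62278725]
```

View pics/w1.png

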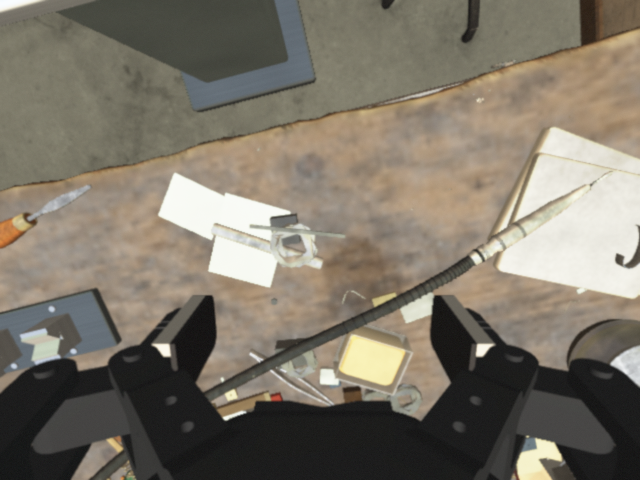

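The tube runs from (214,230) to (322,265), with some ring clutter over its right half. I'll come back to that and do the plate first.

```bash
python3 -m jog '[[0.006,-0.038,0,0,0,-0.085],[0.006,-0.038,0,0,0,-0.085],[0.006,-0.038,0,0,0,-0.085],[0.006,-0.038,0,0,0,-0.085],[0.006,-0.038,0,0,0,-0.085],[0.006,-0.038,0,0,0,-0.085],[0.006,-0.038,0,0,0,-0.085]]'
python3 -c "
from h import *
p=manip.capture('wrist');save(p,'w2')
for l,z in (('tube_jig',0),('slot_mouth',.034),('v_seat',.046)):
    for r in manip.pinpoint(l,p)[:1]: print(l,round(r['score'],2),np.round(r['point']),np.round(at(p,r['point'],z),4))
"
python3 -m jog '[[0.006,-0.038,0,0,0,-0.085],[0.006,-0.038,0,0,0,-0.085],[0.006,-0.038,0,0,0,-0.085],[0.006,-0.038,0,0,0,-0.085],[0.006,-0.038,0,0,0,-0.085],[0.006,-0.038,0,0,0,-0.085],[0,-0.01,0,0,0,0],[0,0,0,0,0,0]]' 0.04
python3 - <<'E'
from h import *
p=manip.capture("wrist");save(p,"w3")
for l,z in (("tall_plate",.008),("short_plate",.008),("plate_rack",0),("slot_mouth",.034)):
    for r in manip.pinpoint(l,p)[:1]: print(l,round(r["score"],2),np.round(r["point"]),np.round(at(p,r["point"],z),4))
for l in("tall_plate","short_plate"):
  for r in manip.cut_out(l,p)[:1]:
    print(l,r["score"],r["extent"])
s=manip.get_state();print(s["clock"],s["position"],s["orientation"],s["joints"])
E
```

```text
clock: 3.7
position: [0.4308, -0.1117, 0.2485]
orientation: [0.0, 0.4, 0.917, 0.0]
force: [1.0, 0.2, -0.9]
opening: 0.0852
gripper_force: 0.0
tube_jig 0.86 [286. 277.] [ 0.456  -0.1966  0.    ]
slot_mouth 0.62 [245. 335.] [ 0.4609 -0.2634  0.034 ]
v_seat 0.7 [281. 300.] [ 0.4594 -0.2018  0.046 ]
clock: 4.7
position: [0.4667, -0.3494, 0.2479]
orientation: [-0.0, 0.617, 0.787, 0.0]
force: [0.4, 1.1, 0.2]
opening: 0.0403
gripper_force: 0.0
tall_plate 0.67 [345. 256.] [ 0.502  -0.3941  0.008 ]
plate_rack 0.69 [369. 255.] [ 0.5286 -0.3896  0.    ]
slot_mouth 0.78 [335. 120.] [ 0.4576 -0.2649  0.034 ]
tall_plate 0.61 [337.4, 237.7, 357.6, 302.7]
short_plate 0.89 [383.2, 245.2, 405.6, 295.3]
5.05 [ 0.46647942 -0.34861899  0.24846743] [-1.88482451e-04  6.17272095e-01  7.86749639e-01  3.60616419e-04] [ 0.55520951  0.62821436  0.013327    1.70447227 -0.01186423  0.80928704
  0.81443639]
```

View pics/w3.png

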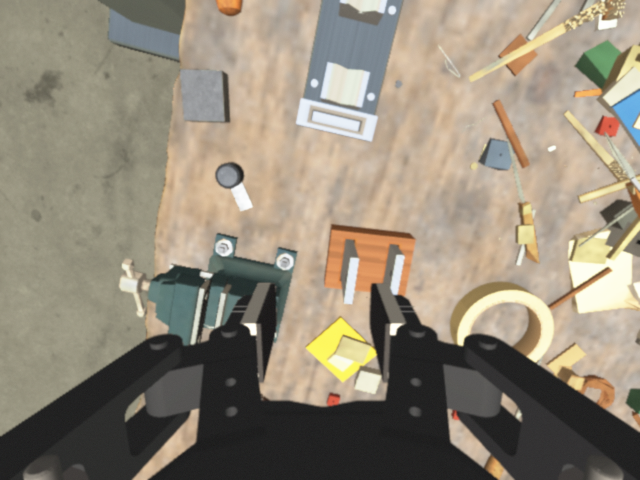

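The wrist picture shows the tall plate's bright top strip at about (350,280) and the short one's at (397,272), with the rack level. I'll measure the top face.

```bash
python3 - <<'E'
from h import *
p=manip.capture("wrist");im=p["pixels"]
a=cv2.resize(im[215:320,310:430],None,fx=5.5,fy=5.5,interpolation=2);cv2.imwrite("pics/c.png",a)
g=cv2.cvtColor(im,cv2.COLOR_BGR2GRAY);hsv=cv2.cvtColor(im,cv2.COLOR_BGR2HSV)
for nm,(x0,x1),z in(("tall",(335,365),.08),("short",(383,410),.056)):
    m=np.zeros_like(g);m[230:310,x0:x1]=((g>185)&(hsv[...,1]<50))[230:310,x0:x1]
    n,lab,st,_=cv2.connectedComponentsWithStats(m);k=1+np.argmax(st[1:,4])
    ys,xs=np.where(lab==k)
    w=np.array([at(p,(x,y),z)[:2] for x,y in zip(xs,ys)],np.float32)*1000
    print(nm,st[k],cv2.minAreaRect(w))
# rack corners at z=.026
m=((hsv[...,0]<14)&(hsv[...,1]>120)).astype(np.uint8);m[:220]=0;m[300:]=0;m[:,:318]=0;m[:,425:]=0
ys,xs=np.where(cv2.morphologyEx(m,cv2.MORPH_OPEN,np.ones((3,3)))>0)
print("rack",cv2.minAreaRect(np.array([at(p,(x,y),.026)[:2] for x,y in zip(xs,ys)],np.float32)*1000))
E
```

```text
tall [343 258  16  47 432] ((503.02203369140625, -393.0032653808594), (8.56015396118164, 43.68583679199219), 6.548373222351074)
short [391 256  14  39 317] ((546.9921875, -385.38568115234375), (8.023736953735352, 38.53716278076172), 6.996658802032471)
rack ((524.2664794921875, -387.7254333496094), (84.8203353881836, 66.20890045166016), 7.017889499664307)
```

View pics/c.png

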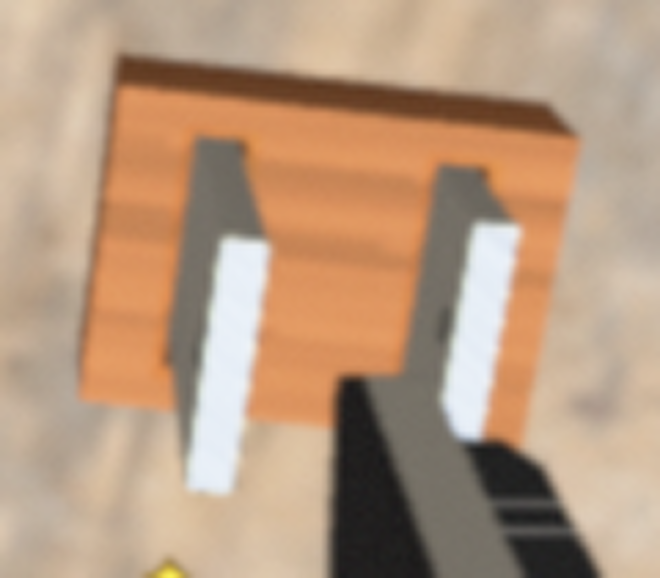

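The tall plate's top centre is (0.503, -0.393), with yaw 6.9°, matching the rack and an 8x44 face. Grasping it.

```bash
python3 -m jog '[[0.018,-0.022,0,0,0,-0.06],[0.0185,-0.0224,0,0,0,-0.06],[0,0,-0.04,0,0,0],[0,0,-0.04,0,0,0],[0,0,-0.03,0,0,0],[0,0,0,0,0,0],[0,0,0,0,0,0]]'
python3 - <<'E'
from h import *
s=manip.get_state();print(s["clock"],s["position"],s["orientation"],s["force"])
p=manip.capture("wrist");cv2.imwrite("pics/d.png",p["pixels"])
E
```

```text
clock: 5.8
position: [0.5029, -0.3945, 0.1388]
orientation: [0.0, 0.664, 0.748, 0.0]
force: [-0.2, -0.9, -0.1]
opening: 0.0398
gripper_force: 0.0
5.8 [ 0.50288635 -0.39448662  0.13878187] [3.54052701e-05 6.64089842e-01 7.47652778e-01 6.38243582e-05] [-0.18153727 -0.90786156 -0.13645601]
```

View pics/d.png

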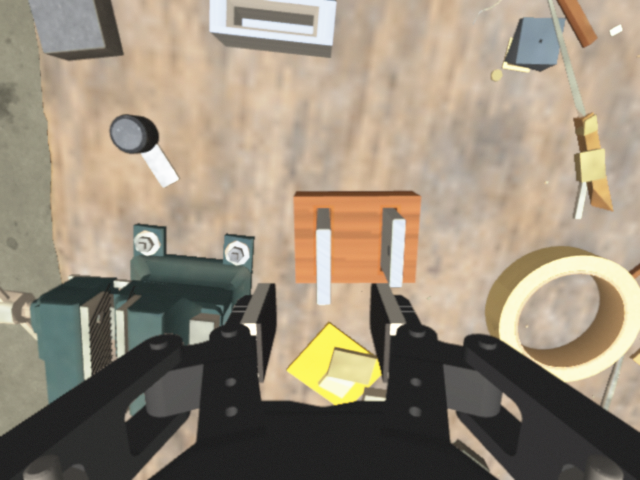

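The plate's top strip at x≈323 is centred between the fingers (275–371) and parallel to them. Descending and closing.

```bash
python3 -m jog '[[0,0,-0.03,0,0,0],[0,0.0005,-0.025,0,0,0],[0,0,-0.012,0,0,0],[0,0,0,0,0,0]]'
python3 -m jog '[[0,0,0,0,0,0],[0,0,0,0,0,0],[0,0,0,0,0,0],[0,0,0,0,0,0],[0,0,0,0,0,0]]' 0 50
python3 -m jog '[[0,0,0.02,0,0,0],[0,0,0.02,0,0,0],[0,0,0.02,0,0,0],[0,0,0.02,0,0,0],[0,0,0.02,0,0,0]]'

```

```text
clock: 6.25
position: [0.5027, -0.3939, 0.0714]
orientation: [-0.0, 0.664, 0.748, 0.0]
force: [-0.2, 0.2, -0.5]
opening: 0.04
gripper_force: 0.0
clock: 6.75
position: [0.5036, -0.395, 0.0732]
orientation: [0.002, 0.664, 0.748, 0.0]
force: [-0.6, -0.4, 7.0]
opening: 0.0072
gripper_force: 49.6
clock: 7.25
position: [0.5026, -0.394, 0.1726]
orientation: [0.0, 0.664, 0.748, 0.0]
force: [-0.1, -0.1, 0.0]
opening: 0.0074
gripper_force: 49.4
```

```bash
python3 -m jog '[[-0.004,0.013,0.002,0,0,0.147],[-0.004,0.013,0.002,0,0,0.147],[-0.004,0.013,0.002,0,0,0.147],[-0.004,0.013,0.002,0,0,0.147],[-0.004,0.013,0.002,0,0,0.147]]'
python3 -m jog '[[-0.004,0.013,0,0,0,0.147],[-0.004,0.013,0,0,0,0.147],[-0.004,0.013,0,0,0,0.147],[-0.004,0.013,0,0,0,0.147],[-0.005,0.014,0,0,0,0.147],[0,0,0,0,0,0],[0,0,0,0,0,0]]'
cat > jig.py <<'E'
from h import *
def jig(p):
    for l,z in (("slot_mouth",.034),("v_seat",.046),("tall_plate",.0)):
        for r in manip.pinpoint(l,p)[:1]: print(l,round(r["score"],2),np.round(r["point"]),np.round(at(p,r["point"],z),4))
    c=manip.cut_out("tube_jig",p)
    for r in c[:1]: print(r["score"],r["extent"])
p=manip.capture("wrist");save(p,"w4");jig(p)
s=manip.get_state();print(s["clock"],s["position"],s["orientation"],s["joints"])
E
python3 jig.py
```

```text
clock: 7.75
position: [0.4824, -0.3286, 0.1819]
orientation: [0.0, 0.348, 0.937, -0.0]
force: [0.4, -0.5, -0.6]
opening: 0.0069
gripper_force: 49.4
clock: 8.45
position: [0.4619, -0.2637, 0.1817]
orientation: [0.0, -0.007, 1.0, -0.0]
force: [-0.3, -0.9, -0.2]
opening: 0.0073
gripper_force: 49.4
slot_mouth 0.72 [322. 227.] [ 0.4603 -0.2631  0.034 ]
v_seat 0.62 [407. 230.] [ 0.4592 -0.1996  0.046 ]
tall_plate 0.97 [321. 264.] [ 0.5034 -0.2635  0.    ]
0.89 [304.4, 177.4, 505.3, 265.3]
8.7 [ 0.46182795 -0.26379905  0.18133136] [ 1.52021367e-04 -7.56032140e-03  9.99971364e-01 -2.99162764e-04] [ 0.64673176  0.68084358 -0.35213016  1.90877787  0.38507507  0.61763473
  1.6355069 ]
```

View pics/w4.png

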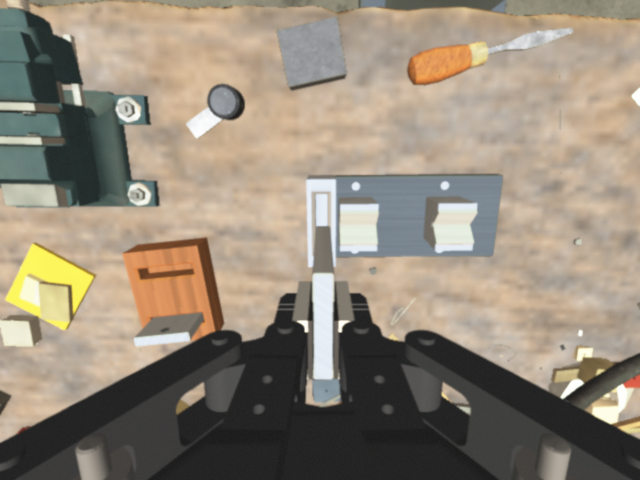

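The plate is held upright over the block. The visible slot is at (322,208), the jig base's far edge at row 175, and the end edge at about x=500. Next I'll refine the jig pose from the edges.

```bash
cat > e.py <<'E'
from h import *
def edge(p,kind,rng,c,z,w=7):
    g=cv2.GaussianBlur(cv2.cvtColor(p["pixels"],cv2.COLOR_BGR2GRAY).astype(np.float32),(0,0),1)
    P=[]
    for t in range(*rng):
        l=(g[c-w:c+w+1,t] if kind=="h" else g[t,c-w:c+w+1]);d=np.abs(np.diff(l));k=d.argmax();k=(np.arange(max(k-2,0),min(k+3,len(d)))*d[max(k-2,0):k+3]).sum()/d[max(k-2,0):k+3].sum()
        q=c-w+k+.5;P.append(at(p,(t,q) if kind=="h" else (q,t),z)[:2])
    P=np.array(P,np.float32)
    vx,vy,x,y=cv2.fitLine(P,cv2.DIST_HUBER,0,.01,.01).ravel();r=np.abs((P-[x,y])@[-vy,vx]);print(kind,c,"angle",round(np.degrees(np.arctan2(vy,vx))%180,2),"mean",P.mean(0).round(4),"res",np.median(r).round(5))
E
python3 - <<'E'
from e import *
p=manip.capture("wrist")
edge(p,"h",(345,490),175,.012)
edge(p,"v",(185,250),500,.012)
edge(p,"v",(185,235),307,.034)
edge(p,"h",(312,332),178,.034)
edge(p,"v",(185,235),336,.034,4)
edge(p,"v",(195,222),316,.034,4)
edge(p,"v",(195,222),329,.034,4)
E
```

```text
h 175 angle 91.26 mean [ 0.421  -0.1873] res 1e-04
v 500 angle 1.55 mean [ 0.4554 -0.117 ] res 8e-05
v 307 angle 4.76 mean [ 0.4469 -0.2728] res 0.00079
h 178 angle 90.8 mean [ 0.4234 -0.2642] res 0.0
v 336 angle 0.97 mean [ 0.4466 -0.2526] res 5e-05
v 316 angle 0.52 mean [ 0.4456 -0.2683] res 1e-05
v 329 angle 1.66 mean [ 0.4454 -0.2599] res 3e-05
```

```bash
python3 -m jog '[[-0.001,0,-0.03,0,0,0.005],[0,0,-0.03,0,0,0],[0,0,-0.011,0,0,0],[0,0,0,0,0,0],[0,0,0,0,0,0]]'
python3 - <<'E'
from e import *
s=manip.get_state();z=s["position"][2]-.0645;print(s["position"],s["force"],z)
p=manip.capture("wrist");save(p,"w5")
for l,zz in (("slot_mouth",.034),("tall_plate",z)):
    for r in manip.pinpoint(l,p)[:1]: print(l,round(r["score"],2),np.round(r["point"]),np.round(at(p,r["point"],zz),4))
c=[proj(p,(.436,-.2637,z)),proj(p,(.436,-.2637,.034)),proj(p,(.459,-.2637,.034))];print(np.round(c))
u=proj(p,(.459,-.2637,.034)).astype(int);print(u)
x0,y0=max(u[0]-130,0),max(u[1]-120,0)
cv2.imwrite("pics/f.png",cv2.resize(p["pixels"][y0:y0+200,x0:x0+260],None,fx=3,fy=3,interpolation=2));print(x0,y0)
E
```

```text
clock: 9.25
position: [0.4612, -0.2632, 0.1109]
orientation: [0.0, -0.011, 1.0, -0.0]
force: [0.5, -1.0, 0.4]
opening: 0.0069
gripper_force: 49.4
[ 0.46123735 -0.26319742  0.11093306] [ 0.48188798 -1.03709952  0.41842146] 0.04643306143323431
slot_mouth 0.58 [321. 257.] [ 0.4611 -0.2632  0.034 ]
tall_plate 0.86 [322. 262.] [ 0.4598 -0.2628  0.0464]
[[321. 220.]
 [321. 216.]
 [320. 254.]]
[320 253]
190 133
```

View pics/f.png

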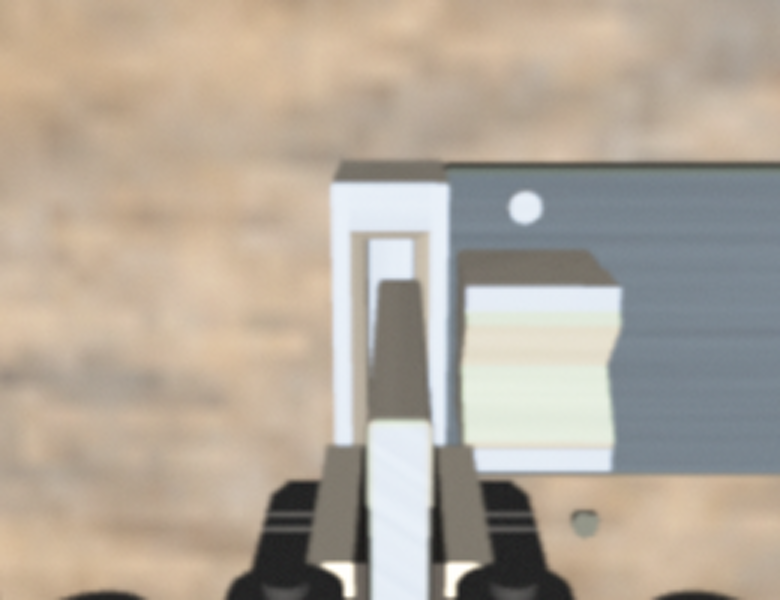

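Here the plate's lower edge is at about (323,226) and the slot mouth's far edge at (320,210). I'll convert both to an offset.

```bash
python3 - <<'E'
from e import *
p=manip.capture("wrist")
f=lambda x,y,z:np.round(at(p,(190+x/3-.33,133+y/3-.33),z),4)
print("plate bottom -x edge",f(380,281,.0464),f(420,281,.0464)); print("plate top -x",f(369,420,.1184),f(431,420,.1184))
print("slot flare",f(350,232,.034),f(430,232,.034),"slot inner",f(368,238,.028),f(414,238,.028),"floor",f(368,240,.006),f(414,240,.006))
print("block",f(332,182,.034),f(449,182,.034))
E
```

```text
plate bottom -x edge [ 0.4398 -0.2664  0.0464] [ 0.4396 -0.2591  0.0464]
plate top -x [ 0.4388 -0.2664  0.1184] [ 0.4387 -0.2592  0.1184]
slot flare [ 0.4334 -0.2724  0.034 ] [ 0.433  -0.2572  0.034 ] slot inner [ 0.4357 -0.2691  0.028 ] [ 0.4355 -0.2601  0.028 ] floor [ 0.4406 -0.2696  0.006 ] [ 0.4404 -0.2597  0.006 ]
block [ 0.4239 -0.2759  0.034 ] [ 0.4234 -0.2539  0.034 ]
```

Plate centre is (0.4612,-0.2628) and the slot is (0.4588,-0.2648). Correcting, then inserting.

```bash
python3 -m jog '[[-0.0024,-0.002,0,0,0,0],[0,0,-0.01,0,0,0],[0,0,-0.006,0,0,0],[0,0,-0.004,0,0,0],[0,0,0,0,0,0]]'
python3 -m jog '[[0,0,-0.005,0,0,0],[0,0,-0.005,0,0,0],[0,0,0,0,0,0]]'
```

```text
clock: 9.95
position: [0.4581, -0.2647, 0.0895]
orientation: [-0.0, -0.011, 1.0, 0.0]
force: [0.9, -0.9, -0.8]
opening: 0.0068
gripper_force: 49.3
clock: 10.25
position: [0.4581, -0.2648, 0.0797]
orientation: [-0.0, -0.011, 1.0, 0.0]
force: [0.5, -0.1, -0.4]
opening: 0.0071
gripper_force: 49.4
```

```bash
python3 -m jog '[[0,0,-0.004,0,0,0],[0,0,-0.004,0,0,0],[0,0,-0.001,0,0,0],[0,0,0,0,0,0],[0,0,0,0,0,0]]'
python3 -m jog '[[0,0,-0.001,0,0,0],[0,0,-0.001,0,0,0],[0,0,0,0,0,0]]'
```

```text
clock: 10.75
position: [0.4582, -0.265, 0.0713]
orientation: [-0.0, -0.011, 1.0, 0.0]
force: [-0.0, -0.3, -1.0]
opening: 0.007
gripper_force: 49.4
clock: 11.05
position: [0.4582, -0.2651, 0.071]
orientation: [0.0, -0.011, 1.0, -0.001]
force: [-2.2, 1.4, 16.3]
opening: 0.007
gripper_force: 52.0
```

```bash
python3 -m jog '[[0,0,0.001,0,0,0],[0,0,0,0,0,0],[0,0,0,0,0,0]]' 0.03
python3 -m jog '[[0,0,0.02,0,0,0],[0,0,0.04,0,0,0],[0,0,0.04,0,0,0],[0,0.02,0.04,0,0,0],[-0.004,0.04,0,0,0,0],[-0.004,0.04,0,0,0,0],[-0.004,0.02,0,0,0,0],[0,0,0,0,0,0]]'
python3 - <<'E'
from e import *
p=manip.capture("wrist");save(p,"w6")
for l,zz in (("slot_mouth",.034),("tall_plate",.006),("v_seat",.046)):
    for r in manip.pinpoint(l,p)[:1]: print(l,round(r["score"],2),np.round(r["point"]),np.round(at(p,r["point"],zz),4))
for P in ((.4369,-.2648,.078),(.4809,-.2648,.078)): print(np.round(proj(p,P)))
E
```

```text
clock: 11.35
position: [0.4582, -0.2651, 0.0702]
orientation: [0.0, -0.011, 1.0, 0.0]
force: [0.7, 0.5, 0.5]
opening: 0.0302
gripper_force: 0.0
clock: 12.15
position: [0.4458, -0.1415, 0.2104]
orientation: [-0.0, -0.014, 1.0, 0.001]
force: [0.3, -0.6, 0.1]
opening: 0.0297
gripper_force: 0.0
slot_mouth 0.66 [180. 232.] [ 0.4593 -0.263   0.034 ]
tall_plate 0.79 [190. 221.] [ 0.4556 -0.2635  0.006 ]
v_seat 0.87 [249. 238.] [ 0.4593 -0.2015  0.046 ]
[152. 217.]
[157. 274.]
```

View pics/w6.png

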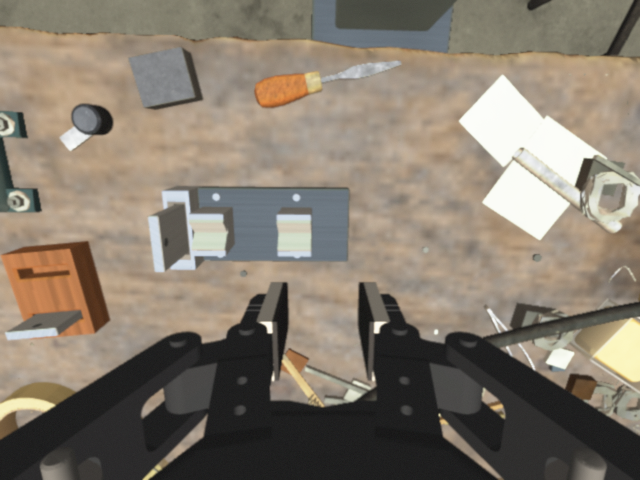

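The plate stands in the slot, with its top edge at (155,217–270) where predicted. The tube runs (517,153)–(620,228), with a ring-shaped part over its +y half. Moving over it with the gripper turned across the tube.

```bash
python3 -m jog '[[-0.002,0.0135,0,0,0,-0.14],[-0.002,0.0135,0,0,0,-0.14],[-0.002,0.0135,0,0,0,-0.14],[-0.002,0.0135,0,0,0,-0.14],[-0.002,0.0135,0,0,0,-0.14],[-0.002,0.0135,0,0,0,-0.14],[-0.002,0.0135,0,0,0,-0.14],[-0.002,0.0135,0,0,0,-0.14]]' 0.05
python3 -m jog '[[-0.002,0.0135,0,0,0,-0.14],[-0.002,0.0135,0,0,0,-0.14],[-0.002,0.0135,0,0,0,-0.14],[-0.002,0.0135,0,0,0,-0.14],[-0.002,0.0135,0,0,0,-0.14],[-0.002,0.0135,0,0,0,-0.14],[-0.002,0.0135,0,0,0,-0.14],[-0.002,0.0135,0,0,0,-0.14]]'
python3 -m jog '[[0,0,-0.03,0,0,0],[0,0,-0.02,0,0,0],[0,0,0,0,0,0]]'
python3 - <<'E'
from e import *
p=manip.capture("wrist");save(p,"w7")
for l,zz in (("tube_center",.0065),("tube",0)):
    for r in manip.pinpoint(l,p)[:1]: print(l,round(r["score"],2),np.round(r["point"]),np.round(at(p,r["point"],zz),4))
for r in manip.cut_out("tube",p)[:1]:
    ys,xs=np.where(r["pixels"]);print(r["score"],r["extent"]);w=np.array([at(p,(x,y),.0065)[:2] for x,y in zip(xs,ys)],np.float32)*1000;print(cv2.minAreaRect(w))
s=manip.get_state();print(s["clock"],s["position"],s["orientation"],s["joints"])
E
```

```text
clock: 13.15
position: [0.4306, -0.0378, 0.2102]
orientation: [0.0, 0.525, 0.851, -0.0]
force: [0.6, -0.1, 0.0]
opening: 0.0505
gripper_force: 0.0
clock: 13.95
position: [0.415, 0.0705, 0.2102]
orientation: [0.0, 0.897, 0.442, 0.0]
force: [0.3, 0.2, -0.4]
opening: 0.05
gripper_force: 0.0
clock: 14.25
position: [0.4137, 0.0701, 0.1586]
orientation: [-0.0, 0.896, 0.445, -0.002]
force: [0.2, 0.5, -0.2]
opening: 0.0501
gripper_force: 0.0
tube_center 0.73 [320. 212.] [0.4185 0.0822 0.0065]
tube 0.88 [324. 208.] [0.4226 0.0818 0.    ]
0.57 [308.0, 132.8, 332.4, 287.5]
((417.69189453125, 80.77849578857422), (122.06133270263672, 14.544294357299805), 56.3133544921875)
14.45 [0.4150723  0.07039918 0.16104024] [3.69429230e-04 8.95513962e-01 4.45032636e-01 7.48137003e-04] [-0.4291148   0.62757958  0.2398141   2.25899301 -0.48902004  0.30059555
 -0.41207529]
```

View pics/w7.png

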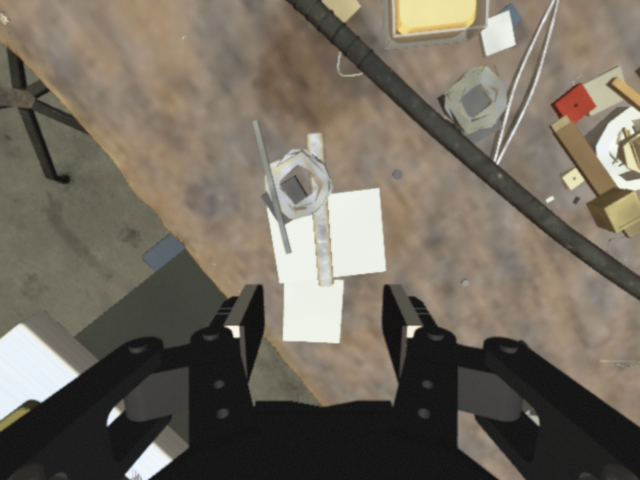

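The tube is clear at (308–332,133–287), centre about (320,210). A nut-like ring at (298,184) touches its upper half. I'll triangulate how high the ring stands, using earlier views.

```bash
python3 - <<'E'
from e import *
from scipy.spatial.transform import Rotation as Ro
p=manip.capture("wrist");s=manip.get_state()
def M(pos,q):
    T=np.eye(4);T[:3,:3]=Ro.from_quat([q[1],q[2],q[3],q[0]]).as_matrix();T[:3,3]=pos;return T
X=np.array(p["world_to_cam"])@M(s["position"],s["orientation"])   # tool->cam
def wp(pos,q): return dict(p,world_to_cam=X@np.linalg.inv(M(pos,q)))
p1=wp((.38785,.1550,.24847),(.001,.119,.993,-.001));p6=wp((.4452,-.1412,.2104),(0,-.014,1,.001));t=manip.capture("top")
print(np.round(ray(p1,(320,240)),3))
for n,L in (("ring",[(p,(298,184)),(p1,(294,245)),(p6,(610,193)),(t,(172,261))]),("rod low end",[(p,(288,251)),(p1,(251,226))]),("rod hi end",[(p,(255,122)),(p1,(344,237))])):
    A=np.zeros((3,3));b=np.zeros(3)
    for q,uv in L:
        o,r=ray(q,uv);r/=np.linalg.norm(r);N=np.eye(3)-np.outer(r,r);A+=N;b+=N@o
    x=np.linalg.solve(A,b);print(n,np.round(x,4),[np.round(proj(q,x)-uv) for q,uv in L])
c=p["pixels"][110:300,240:400];t=t["pixels"][230:300,150:240]
cv2.imwrite("pics/z.png",np.hstack([cv2.resize(c,(400,475),interpolation=2),cv2.resize(t,(400,475),interpolation=2)]))
E
```

```text
[[ 0.321  0.171  0.373]
 [ 0.265 -0.075 -0.961]]
ring [0.4198 0.1127 0.0114] [array([-3., -2.]), array([-2.,  1.]), array([-2.,  2.]), array([-0.,  1.])]
rod low end [0.3859 0.0784 0.0257] [array([-1., -3.]), array([-2.,  0.])]
rod hi end [0.4238 0.1664 0.0068] [array([-1., -2.]), array([-1., -0.])]
```

View pics/z.png

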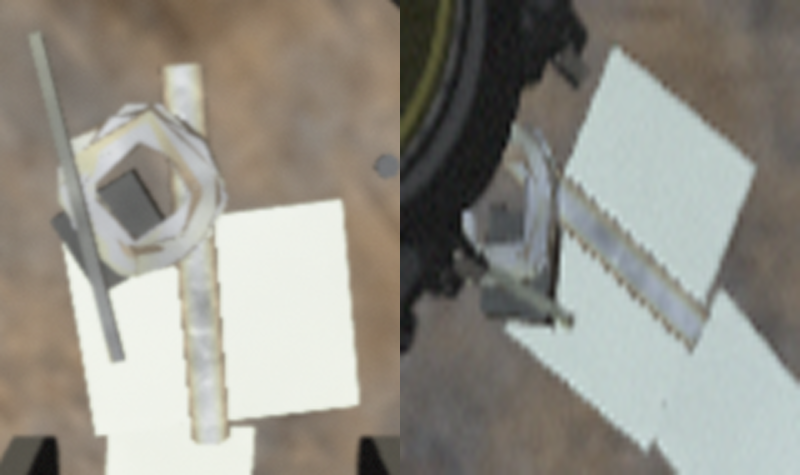

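The ring stands about 11–20 mm high and visually intersects the tube. It may be décor, so I'll grasp 5 mm off centre, away from it, and descend watching the force.

```bash
python3 -m jog '[[0,0.003,-0.03,0,0,0.06],[0,0.0032,-0.03,0,0,0],[0,0,-0.03,0,0,0],[0,0,0,0,0,0],[0,0,0,0,0,0]]' 0.03
python3 - <<'E'
from e import *
p=manip.capture("wrist");s=manip.get_state();print(s["position"],s["orientation"])
for l,zz in (("tube_center",.0065),("tube",0)):
    for r in manip.pinpoint(l,p)[:1]: print(l,round(r["score"],2),np.round(r["point"]),np.round(at(p,r["point"],zz),4))
for r in manip.cut_out("tube",p)[:1]:
    ys,xs=np.where(r["pixels"]);print(r["score"],r["extent"]);w=np.array([at(p,(x,y),.0065)[:2] for x,y in zip(xs,ys)],np.float32)*1000;print(cv2.minAreaRect(w))
E
```

```text
clock: 15.05
position: [0.4166, 0.0771, 0.0724]
orientation: [0.0, 0.882, 0.472, -0.001]
force: [0.0, -0.1, -0.5]
opening: 0.03
gripper_force: 0.0
[0.41689295 0.07715448 0.07296163] [ 5.65666017e-04  8.81490795e-01  4.72200807e-01 -2.36688544e-04]
tube_center 0.69 [324. 257.] [0.4193 0.081  0.0065]
tube 0.93 [324. 252.] [0.4197 0.0816 0.    ]
0.69 [307.3, 147.4, 338.5, 357.5]
((417.36968994140625, 80.24673461914062), (122.63213348388672, 14.006362915039062), 57.13947677612305)
```

```bash
python3 -m jog '[[-0.0015,-0.0005,-0.02,0,0,0.008],[0,0,-0.012,0,0,0],[0,0,0,0,0,0]]'
python3 -m jog '[[0,0,-0.008,0,0,0],[0,0,-0.008,0,0,0],[0,0,-0.004,0,0,0],[0,0,0,0,0,0],[0,0,0,0,0,0]]'
```

```text
clock: 15.55
position: [0.4227, 0.0787, 0.052]
orientation: [-0.002, 0.88, 0.475, -0.007]
force: [-0.7, -0.6, 0.8]
opening: 0.03
gripper_force: 0.0
clock: 16.05
position: [0.4272, 0.0795, 0.0364]
orientation: [-0.004, 0.88, 0.475, -0.013]
force: [-0.2, 0.2, -0.3]
opening: 0.0299
gripper_force: 0.0
```

```bash
python3 -c "
from h import *
s=manip.get_state();print(s['position'],s['orientation'],s['joints'].round(3) if hasattr(s['joints'],'round') else s['joints'])"
```

```text
[0.42717151 0.07952542 0.03640683] [-0.0042396   0.88011496  0.47456822 -0.01283318] [-0.314  0.901  0.043  2.244 -1.     0.043  0.131]
```

The wrist joints are at their limits (j5 = -1, j6 = 0.04). I'll rise and use the half-turned grasp (+π about z), which takes j5 to its roomy side.

```bash
python3 -m jog '[[-0.002,0,0.03,0,0,0],[-0.002,0,0.04,0,0,0],[-0.002,0,0.04,0,0,0],[-0.002,0,0.03,0,0,0],[0,0,0,0,0,0.14],[0,0,0,0,0,0.14],[0,0,0,0,0,0.14],[0,0,0,0,0,0.14]]'
python3 -m jog '[[0,0,0,0,0,0.14],[0,0,0,0,0,0.14],[0,0,0,0,0,0.14],[0,0,0,0,0,0.14],[0,0,0,0,0,0.14],[0,0,0,0,0,0.14],[0,0,0,0,0,0.14],[0,0,0,0,0,0.14]]'
python3 -m jog '[[0,0,0,0,0,0.14],[0,0,0,0,0,0.14],[0,0,0,0,0,0.14],[0,0,0,0,0,0.14],[0,0,0,0,0,0.14],[0,0,0,0,0,0.14],[0,0,0,0,0,0.14],[0,0,0,0,0,0.14]]'
python3 -c "
from h import *
s=manip.get_state();print(s['position'],s['orientation'],s['joints'])"
```

```text
clock: 16.85
position: [0.4189, 0.0797, 0.1767]
orientation: [-0.001, 0.713, 0.701, -0.013]
force: [-0.3, -0.1, -0.8]
opening: 0.0298
gripper_force: 0.0
clock: 17.65
position: [0.4189, 0.0795, 0.1766]
orientation: [0.007, 0.231, 0.973, -0.012]
force: [-0.6, -0.5, -0.1]
opening: 0.0299
gripper_force: 0.0
clock: 18.45
position: [0.4189, 0.0793, 0.1766]
orientation: [0.012, -0.321, 0.947, -0.006]
force: [-1.1, -0.4, 0.4]
opening: 0.0301
gripper_force: 0.0
[0.41888468 0.07932974 0.17658171] [ 0.01166513 -0.32083786  0.94704081 -0.00637844] [-0.21023322  0.5744435  -0.14478132  2.23858386  0.29168128  0.32275273
  1.61663784]
```

```bash
cat > rv.py <<'E'
import sys;from h import *
from scipy.spatial.transform import Rotation as Ro
def rv(deg):  # world rotvec to tool-down with tool y at angle deg
    q=manip.get_state()["orientation"];R=Ro.from_quat([q[1],q[2],q[3],q[0]])
    a=np.radians(deg);y=np.array([np.cos(a),np.sin(a),0]);z=np.array([0,0,-1.]);x=np.cross(y,z)
    return (Ro.from_matrix(np.c_[x,y,z])*R.inv()).as_rotvec().round(4)
if __name__=="__main__": print(rv(float(sys.argv[1])))
E
python3 rv.py 146.7
```

```text
[1.000e-04 2.670e-02 3.363e-01]
```

```bash
python3 -m jog '[[-0.002,-0.0015,0,0,0.009,0.112],[-0.002,-0.0015,0,0,0.009,0.112],[0,0,0,0,0.009,0.112],[0,0,-0.03,0,0,0],[0,0,-0.03,0,0,0],[0,0,-0.03,0,0,0],[0,0,0,0,0,0],[0,0,0,0,0,0]]'
python3 - <<'E'
from rv import *
p=manip.capture("wrist");s=manip.get_state();print(s["position"],s["joints"],rv(146.7))
for l,zz in (("tube_center",.0065),("tube",0)):
    for r in manip.pinpoint(l,p)[:1]: print(l,round(r["score"],2),np.round(r["point"]),np.round(at(p,r["point"],zz),4))
for r in manip.cut_out("tube",p)[:1]:
    ys,xs=np.where(r["pixels"]);print(r["score"],r["extent"]);w=np.array([at(p,(x,y),.0065)[:2] for x,y in zip(xs,ys)],np.float32)*1000;print(cv2.minAreaRect(w))
E
```

```text
clock: 19.25
position: [0.4148, 0.0764, 0.0867]
orientation: [-0.001, -0.472, 0.881, -0.0]
force: [-0.2, -0.3, -0.4]
opening: 0.0303
gripper_force: 0.0
[0.4153756  0.07656441 0.08731048] [-0.25560801  0.77735115 -0.05808655  2.29171308  0.51017311  0.0836868
  1.74884688] [0.     0.0003 0.0058]
tube_center 0.95 [320. 267.] [0.4198 0.0827 0.0065]
tube 0.97 [325. 259.] [0.4156 0.0819 0.    ]
0.78 [309.5, 159.8, 333.3, 356.4]
((419.25390625, 82.01445770263672), (124.07472229003906, 13.781035423278809), 56.753292083740234)
```

```bash
python3 -m jog '[[0,0.0005,-0.004,0,0,0],[0,0,-0.004,0,0,0],[0,0,-0.004,0,0,0],[0,0,-0.004,0,0,0],[0,0,-0.004,0,0,0],[0,0,0,0,0,0]]'
python3 -c "
from rv import *
s=manip.get_state();print(s['position'],s['joints'],rv(146.7))"
```

```text
clock: 20.05
position: [0.415, 0.0768, 0.0684]
orientation: [-0.001, -0.473, 0.881, -0.0]
force: [0.4, -0.1, 0.1]
opening: 0.03
gripper_force: 0.0
[0.41503665 0.07683202 0.06837884] [-0.26149936  0.82225566 -0.05009031  2.29780679  1.00545261  0.04390595
  1.25557659] [ 0.0008 -0.0012  0.0041]
```

```bash
python3 -m jog '[[0,0,-0.003,0,0,0],[0,0,-0.003,0,0,0],[0,0,-0.003,0,0,0],[0,0,-0.003,0,0,0],[0,0,-0.003,0,0,0],[0,0,-0.003,0,0,0],[0,0,0,0,0,0]]'
python3 -c "
from rv import *
s=manip.get_state();print(s['position'],s['joints'],rv(146.7))"
```

```text
clock: 20.75
position: [0.415, 0.0767, 0.0505]
orientation: [-0.001, -0.472, 0.882, 0.0]
force: [-0.0, 0.5, -0.1]
opening: 0.0302
gripper_force: 0.0
[0.41496405 0.07665141 0.05046344] [-0.1726283   0.8659103  -0.19310321  2.29665681  1.63814568  0.14721304
  0.61644271] [ 0.0007 -0.0016  0.0062]
```

It flipped through cleanly. Down to the tube.

```bash
python3 -m jog '[[0,0,-0.005,0,0,0],[0,0,-0.005,0,0,0],[0,0,-0.005,0,0,0],[0,0,-0.005,0,0,0],[0,0,0,0,0,0]]'
python3 -m jog '[[0,0,-0.005,0,0,0],[0,0,-0.004,0,0,0],[0,0,0,0,0,0],[0,0,0,0,0,0]]'
python3 -c "
from rv import *
s=manip.get_state();print(s['position'],s['joints'],rv(146.7))"
```

```text
clock: 21.25
position: [0.4149, 0.0767, 0.0301]
orientation: [-0.001, -0.472, 0.881, 0.0]
force: [0.3, 0.5, 0.6]
opening: 0.0301
gripper_force: 0.0
clock: 21.65
position: [0.4151, 0.0768, 0.0216]
orientation: [-0.001, -0.472, 0.881, -0.0]
force: [-0.7, 0.1, -0.3]
opening: 0.03
gripper_force: 0.0
[0.41506828 0.07681439 0.02162879] [-0.08213757  0.94597416 -0.34166742  2.29294563  1.80542507  0.28359169
  0.45235272] [ 0.0007 -0.001   0.0057]
```

```bash
python3 -m jog '[[0,0,-0.001,0,0,0],[0,0,0,0,0,0],[0,0,0,0,0,0],[0,0,0,0,0,0],[0,0,0,0,0,0]]' 0 60
python3 -m jog '[[0,0,0.01,0,0,0],[0,0,0.01,0,0,0],[0,0,0.01,0,0,0],[0,0,0.01,0,0,0],[0,0,0.01,0,0,0],[0,0,0.01,0,0,0],[0,0,0,0,0,0]]'
python3 -c "
from rv import *
p=manip.capture('wrist')
for r in manip.cut_out('tube',p)[:1]:
    ys,xs=np.where(r['pixels']);print(r['score'],r['extent']);w=np.array([at(p,(x,y),.07)[:2] for x,y in zip(xs,ys)],np.float32)*1000;print(cv2.minAreaRect(w))
save(p,'w8')
s=manip.get_state();print(s['position'],s['joints'],rv(146.7))"
```

```text
clock: 22.15
position: [0.4153, 0.0768, 0.0209]
orientation: [-0.0, -0.472, 0.881, -0.0]
force: [-0.2, -0.5, 4.2]
opening: 0.0107
gripper_force: 59.1
clock: 22.85
position: [0.4156, 0.077, 0.081]
orientation: [0.0, -0.472, 0.882, -0.0]
force: [0.0, 0.2, -1.2]
opening: 0.0105
gripper_force: 58.9
0.92 [306.7, 171.3, 344.2, 408.4]
((413.5039978027344, 74.75445556640625), (103.79374694824219, 12.780460357666016), 56.37601089477539)
[0.41539568 0.07688523 0.08019863] [-0.14163719  0.79825905 -0.2426816   2.2878444   1.18732124  0.18658908
  1.0603029 ] [-0.     -0.0002  0.0061]
```

The tube is gripped and lifted. Carrying it to above the jig, turning -145.5°.

```bash
python3 -m jog '[[0,0,0.03,0,0,0],[0,0,0.03,0,0,0],[0,0,0.03,0,0,0],[0.0023,-0.0148,0,0,0,-0.14],[0.0023,-0.0148,0,0,0,-0.14],[0.0023,-0.0148,0,0,0,-0.14],[0.0023,-0.0148,0,0,0,-0.14],[0.0023,-0.0148,0,0,0,-0.14]]'
python3 -m jog '[[0.0023,-0.0148,0,0,0,-0.14],[0.0023,-0.0148,0,0,0,-0.14],[0.0023,-0.0148,0,0,0,-0.14],[0.0023,-0.0148,0,0,0,-0.14],[0.0023,-0.0148,0,0,0,-0.14],[0.0023,-0.0148,0,0,0,-0.14],[0.0023,-0.0148,0,0,0,-0.14]]'
python3 -m jog '[[0.0023,-0.0148,0,0,0,-0.14],[0.0023,-0.0148,0,0,0,-0.14],[0.0023,-0.0148,0,0,0,-0.14],[0.0023,-0.0148,0,0,0,-0.14],[0.0023,-0.0148,0,0,0,-0.14],[0.0023,-0.0148,0,0,0,-0.14],[0,0,0,0,0,0],[0,0,0,0,0,0]]'
python3 - <<'E'
from rv import *
p=manip.capture('wrist');save(p,"w9")
s=manip.get_state();print(s['position'],s['joints'],rv(1.2),s['force'],s['opening'])
z=s['position'][2]-.0144
for r in manip.cut_out('tube',p)[:1]:
    ys,xs=np.where(r['pixels']);print(r['score'],r['extent']);w=np.array([at(p,(x,y),z)[:2] for x,y in zip(xs,ys)],np.float32)*1000;print(cv2.minAreaRect(w),cv2.boxPoints(cv2.minAreaRect(w)).tolist())
for l,zz in (("tube_center",z),("slot_mouth",.034),("v_seat",.046)):
    for r in manip.pinpoint(l,p)[:1]: print(l,round(r["score"],2),np.round(r["point"]),np.round(at(p,r["point"],zz),4))
E
```

```text
clock: 23.75
position: [0.4268, 0.0019, 0.1696]
orientation: [-0.001, -0.139, 0.99, -0.0]
force: [0.3, 0.1, -0.3]
opening: 0.0105
gripper_force: 58.9
clock: 24.45
position: [0.4427, -0.1018, 0.1696]
orientation: [-0.001, 0.344, 0.939, -0.001]
force: [0.5, 0.3, -0.4]
opening: 0.0104
gripper_force: 58.9
clock: 25.25
position: [0.4562, -0.1893, 0.1698]
orientation: [-0.001, 0.694, 0.72, -0.0]
force: [-0.1, 0.6, 0.0]
opening: 0.0104
gripper_force: 58.9
[ 0.45629402 -0.18870261  0.16987457] [ 0.32120134  0.64796475 -0.03520238  2.03581356  0.04638772  0.46024629
  0.28997835] [-0.0011 -0.0014 -0.0175] [-0.53023097 -0.0160008  -0.84366164] 0.010479465640005455
0.63 [306.6, 169.3, 341.1, 407.6]
((455.717041015625, -185.37484741210938), (13.295771598815918, 106.8185043334961), 2.20190691947937) [[447.02203369140625, -132.2604522705078], [451.1260986328125, -239.0000762939453], [464.41204833984375, -238.48924255371094], [460.3079833984375, -131.74961853027344]]
tube_center 0.66 [322. 313.] [ 0.4557 -0.192   0.1555]
```

```bash
python3 - <<'E'
from e import *
p=manip.capture('wrist')
for sx in(-.035,.035):
    a=proj(p,(.4572+sx,-.20,.012));b=proj(p,(.4568+sx,-.13,.012));print(a.round(),b.round())
    r0,r1=sorted((int(a[1]),int(b[1])));c=int((a[0]+b[0])/2)
    edge(p,"v",(r0+8,r1-2),c,.012,9)
for sx in(-.018,.018):
  for y0,y1 in((-.174,-.158),(-.246,-.228)):
    a=proj(p,(.4575+sx,y0,.048));b=proj(p,(.4575+sx,y1,.048));print(a.round(),b.round())
    r0,r1=sorted((int(a[1]),int(b[1])));edge(p,"v",(r0,r1),int((a[0]+b[0])/2),.048,6)
E
```

```text
[280. 239.] [280. 151.]
v 280 angle 91.51 mean [ 0.4219 -0.1655] res 0.00019
[366. 242.] [372. 154.]
v 368 angle 90.7 mean [ 0.4909 -0.1658] res 0.00017
[299. 218.] [300. 195.]
v 299 angle 95.98 mean [ 0.438  -0.1653] res 0.00033
[297. 311.] [298. 289.]
v 297 angle 124.2 mean [ 0.4387 -0.2365] res 0.00139
[351. 220.] [352. 197.]
v 351 angle 90.85 mean [ 0.4745 -0.1654] res 3e-05
[345. 313.] [346. 291.]
v 345 angle 98.22 mean [ 0.4722 -0.2361] res 6e-05
```

```bash
python3 -m jog '[[0.0008,0,-0.03,0,0,-0.018],[0,0,-0.03,0,0,0],[0,0,-0.025,0,0,0],[0,0,-0.015,0,0,0],[0,0,0,0,0,0],[0,0,0,0,0,0]]'
python3 - <<'E'
from rv import *
p=manip.capture('wrist');save(p,"w10")
s=manip.get_state();print(s['position'],s['joints'],rv(1.1),s['force'],s['moment'])
z=s['position'][2]-.0144
for r in manip.cut_out('tube',p)[:1]:
    ys,xs=np.where(r['pixels']);print(r['score'],r['extent']);w=np.array([at(p,(x,y),z)[:2] for x,y in zip(xs,ys)],np.float32)*1000;print(cv2.minAreaRect(w),cv2.boxPoints(cv2.minAreaRect(w)).round(1).tolist())
E
```

```text
clock: 26.15
position: [0.4576, -0.1894, 0.0706]
orientation: [-0.0, 0.701, 0.713, 0.0]
force: [0.5, -0.3, -0.1]
opening: 0.0104
gripper_force: 58.9
[ 0.45793448 -0.18966025  0.07104078] [ 0.31001425  0.8367202  -0.01621226  2.08504972  0.05149642  0.21956236
  0.265873  ] [-0.0006  0.0008  0.0022] [ 0.1518331   0.02808064 -0.1518862 ] [ 0.00741916 -0.00719952 -0.01864516]
0.69 [304.6, 170.6, 340.4, 407.0]
((457.224853515625, -185.57266235351562), (13.208958625793457, 106.17920684814453), 1.306952953338623) [[449.3999938964844, -132.60000610351562], [451.79998779296875, -238.8000030517578], [465.0, -238.5], [462.6000061035156, -132.3000030517578]]
```

```bash
python3 -m jog '[[-0.0005,0,-0.004,0,0,0],[0,0,-0.003,0,0,0],[0,0,-0.001,0,0,0],[0,0,0,0,0,0],[0,0,0,0,0,0]]'
python3 -m jog '[[0,-0.002,0,0,0,0],[0,-0.002,0,0,0,0],[0,-0.001,0,0,0,0],[0,-0.001,0,0,0,0],[0,0,0,0,0,0]]'
```

```text
clock: 26.75
position: [0.457, -0.1898, 0.0624]
orientation: [-0.0, 0.701, 0.713, 0.0]
force: [-0.1, -0.9, -1.8]
opening: 0.0104
gripper_force: 59.2
clock: 27.25
position: [0.457, -0.1958, 0.0624]
orientation: [-0.0, 0.701, 0.713, 0.0]
force: [0.6, 1.7, -0.0]
opening: 0.0105
gripper_force: 58.9
```

```bash
python3 -m jog '[[0,-0.001,0,0,0,0],[0,0,0,0,0,0]]'
python3 -m jog '[[0,-0.001,0,0,0,0],[0,0,0,0,0,0]]'
```

```text
clock: 27.45
position: [0.457, -0.1967, 0.0624]
orientation: [-0.0, 0.701, 0.713, 0.0]
force: [0.7, -0.2, -0.4]
opening: 0.0105
gripper_force: 58.9
clock: 27.65
position: [0.457, -0.1977, 0.0624]
orientation: [-0.0, 0.701, 0.713, 0.0]
force: [0.2, 0.4, -0.3]
opening: 0.0108
gripper_force: 58.9
```

```bash
python3 -m jog '[[0,-0.0008,0,0,0,0],[0,0,0,0,0,0]]' | grep -E 'pos|force:'
python3 -m jog '[[0,-0.0008,0,0,0,0],[0,0,0,0,0,0]]'| grep -E 'pos|force:'
python3 - <<'E'
from rv import *
p=manip.capture('wrist');t=manip.capture('top')
s=manip.get_state();z=s['position'][2]-.0144;print(s['force'])
for q in (p,t):
  for r in manip.cut_out('tube',q)[:1]:
    ys,xs=np.where(r['pixels']);w=np.array([at(q,(x,y),z)[:2] for x,y in zip(xs,ys)],np.float32)*1000;print(r['score'],cv2.boxPoints(cv2.minAreaRect(w)).round(1).tolist())
E
```

```text
position: [0.457, -0.1983, 0.0624]
force: [-0.2, 1.4, -0.5]
gripper_force: 58.9
position: [0.457, -0.1986, 0.0624]
force: [0.7, 1.7, 0.6]
gripper_force: 59.0
[0.09894099 2.12048112 0.51303782]
0.75 [[448.29998779296875, -141.5], [450.6000061035156, -248.89999389648438], [465.1000061035156, -248.60000610351562], [462.79998779296875, -141.10000610351562]]
0.74 [[312.3999938964844, -249.5], [322.29998779296875, -293.1000061035156], [359.1000061035156, -284.79998779296875], [349.29998779296875, -241.1999969482422]]
```

The end is in contact with the plate (Fy about 2 N, centre y about -0.201). Lowering.

```bash
python3 -m jog '[[0,0.0003,-0.001,0,0,0],[0,0,0,0,0,0]]' | grep -E 'pos|force:'
python3 -m jog '[[0,0,-0.0007,0,0,0],[0,0,0,0,0,0]]'| grep -E 'pos|force:'
python3 -m jog '[[0,0,-0.0005,0,0,0],[0,0,0,0,0,0]]'| grep -E 'pos|force:'
```

```text
position: [0.457, -0.1986, 0.0613]
force: [-0.1, 2.3, 0.4]
gripper_force: 59.1
position: [0.4572, -0.1986, 0.0608]
force: [0.3, 3.6, 2.8]
gripper_force: 59.3
position: [0.4572, -0.1986, 0.0607]
force: [0.1, 4.0, 7.3]
gripper_force: 59.8
```

```bash
python3 -m jog '[[0,0.0003,-0.0005,0,0,0],[0,0,0,0,0,0],[0,0,0,0,0,0]]'| grep -E 'pos|force:|clock'
python3 -m jog '[[0,0,0,0,0,0],[0,0,0,0,0,0],[0,0,0,0,0,0]]'| grep -E 'pos|force:'
python3 - <<'E'
from rv import *
p=manip.capture('wrist');q=manip.capture('scene')
s=manip.get_state();z=.046;print(s['force'],s['moment'],rv(1.1))
for r in manip.cut_out('tube',p)[:1]:
    ys,xs=np.where(r['pixels']);w=np.array([at(p,(x,y),z)[:2] for x,y in zip(xs,ys)],np.float32)*1000;print(r['score'],cv2.minAreaRect(w),cv2.boxPoints(cv2.minAreaRect(w)).round(1).tolist())
for l,zz in (("tall_plate",.006),("v_seat",.046),("tube_center",.046)):
  for r in manip.pinpoint(l,q)[:1]: print(l,r["score"],np.round(r["point"]),at(q,r["point"],zz).round(4))
E
```

```text
clock: 29.15
position: [0.4573, -0.1986, 0.0606]
force: [-0.4, 3.1, 11.2]
gripper_force: 60.3
position: [0.4573, -0.1986, 0.0606]
force: [-0.5, 3.6, 10.4]
gripper_force: 60.3
[-0.53277013  4.2176182  11.19402055] [0.80907171 0.13405019 0.01070425] [-0.0005  0.0009  0.0025]
0.78 ((457.07470703125, -195.05343627929688), (13.632615089416504, 106.72969055175781), 1.3419500589370728) [[449.0, -141.89999389648438], [451.5, -248.60000610351562], [465.1000061035156, -248.1999969482422], [462.6000061035156, -141.5]]
tall_plate 0.74 [377. 276.] [ 0.4643 -0.2707  0.006 ]
v_seat 0.9 [342. 252.] [ 0.4474 -0.2095  0.046 ]
tube_center 0.74 [459. 272.] [ 0.4833 -0.4084  0.046 ]
```

```bash
python3 -m jog '[[0,0.0006,0,0,0,0],[0,0,0,0,0,0],[0,0,0,0,0,0]]'| grep -E 'pos|force:|clock'
python3 -c "
from h import *
s=manip.get_state();print(s['force'],s['moment'])"
```

```text
clock: 30.05
position: [0.4573, -0.1986, 0.0606]
force: [-0.5, 2.5, 11.2]
gripper_force: 60.2
[-0.48666534  2.52466023 11.22438351] [0.55233432 0.21871076 0.00210103]
```

The load is spread over both saddles, about 11 N down with almost no side force, and the plate is still home. Handing in.

```bash
python3 -c "
from workcell import manip
print(manip.sign_off())"
```

```text
the job is handed in; nothing more can be done
None
```

I handed the job in at about 30 s: the tall plate is home in the slot and the tube lies in the V-saddles against it, held down with about 11 N; no verdict came back.

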